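# Seat a flat bar on the fence and end stop of a drilling fixture and clamp it

### The arm

A 6-joint arm with a two-finger parallel gripper is mounted at the origin on a cart in front of the work surface, level with it; the furniture and walls round the work are solid. World frame = base frame: x ahead of the robot, y to its left, z up, the work surface at z = 0. Lengths are in m, angles in rad, forces in N, time in s.
With the tool pointing down it reaches from about 0.25 to 0.725 m from the base axis. Payload 9.7 kg.
Tool frame: the origin (TCP) lies midway between the tips of the shut fingers; the grasp point (between the pads) lies 19 mm behind it; z points along the fingers, y is the line along which they close (so a half turn about z gives the same grasp; the last joint's range is limited). The gripper opens to 85 mm and grips with 20 to 120 N. Pads are 22 mm wide; open, the fingers measure 114 mm over their backs; the gripper's body (76 mm by 85 mm) begins 54 mm behind the grasp point. The pads swing forward as they close: fully open they stand 13 mm farther back than shut.
Start: joints at [0, 0.087, 0.176, 1.66, 0, 1.571], TCP at [0.55, -0, 0.231] pointing down, gripper open.
Joint ranges: [-3.13, 3.13], [-0.85, 1.81], [-1.15, 1.24], [-2.2, 2.28], [-1.44, 1.52], [-3.14, 3.14]. Speed limits (rad/s): [2.22, 2.22, 2.57, 3.14, 3.14, 3.14].

### API

Orientations are given as a 3x3 rotation matrix whose columns are the frame's x, y, z axes.
In Python, from cell import manip gives the robot as it stands. The module is installed in compiled form; this text tells all that it offers.
- The arm moves only by the tool jog_arm, never from a script. Its arguments are lists of equal length, an entry for each row: "linear": the shift along the world's x, y, z in mm, a list of three; "spin": the turn about the world's z in rad; "claw": the opening, from -1 (shut) to 1 (fully open), so that 0 is half open. In form: {"linear": [[dx, dy, dz], ...], "spin": [spin, ...], "claw": [claw, ...]}. A call has 1 to 10 rows; each row shifts and turns the commanded pose from where the row before left it; what a row does not reach is not made up. A row lasts 1/10 s, in which the tool goes at most 50 mm and 8.59 degrees, less where a joint would pass 70% of its speed; a pose out of reach is approached as far as the arm can. A call with a gripper value outside its range is refused whole. The fingers move at their own pace and stop on an object; "newtons" is the grip in N (left out, the last holds). Time passes only in rows, so rows that do not move let the fingers close. It gives the time, the measured TCP pose, the force, the opening and the grip force at its end, in the units of the state.
- manip.sense(): the state, without advancing time (a new reading comes with each control period).
- manip.get_image(name): name is "scene" or "side" or "wrist"; returns the picture (384x512x3 uint8, blue, green, red); there is no depth.
- manip.get_calibration(name): a dict with "vertical_fov" (degrees; the focal length in pixels is half the picture's height over the tangent of half this angle, whatever the lens; pixels are square), "cx", "cy" (the principal point, pixels), "k1" (the pictures are not rectified: a ray, as slopes to the right and down, at radius r is drawn at 1 + k1 r^2 times it, then the intrinsics apply), "world_to_cam" (4x4, takes a point from world to camera coordinates); the wrist camera has in their place "hand_eye" (4x4, takes a point from camera to tool coordinates, whose origin is the TCP and whose axes are the flange's). Camera axes: x right, y down, z forward; pixel columns grow to the right and rows downward; lengths in m; the calibration is good to about 2 mm. A picture is of the moment at which its call begins: read the wrist's pose just before it. get_calibration takes no time and is no camera call.
- manip.sign_off(): hands the job in; it is judged then, once.
The state is a dict: "time_s": time; "joints": joint angles; "dq": joint speeds; "joint_torque": joint torques, N m; "position": TCP position; "tcp_rot": TCP orientation; "contact_force": force on the tool from outside, world axes, zero at the start; "ft_torque": the same for the moment, N m; "width": finger opening in m; "gripper_force": force on a finger pad.
Only numpy, scipy, OpenCV 4.12 (cv2) and the standard library are available. Lean on these libraries where they do the work, as an engineer would, in place of code of your own. Each camera call takes 0.05 s, during which the arm holds its last target. There are 200 camera calls.

### The job

Load the loose flat bar into the drilling fixture: work it up to the fence from both ends until it lies flat along it, and press it home there with a steady push of about 15 N for half a second. Then slide it to the right along the fence until its end touches the end stop, press it home on the fence once more in the same way, and swing the toggle clamp's arm down so that it holds the bar there, flat on the fence and touching the stop. Never push hard (the fence's knobs are only hand-tight and its setting must not be lost), and leave the other things where they are.

Things in the scene. Friction and masses are not known exactly. Their poses are not given: they have to be found in the camera images.
- fixture: fixed drilling fixture: dark steel plate 240 mm (x) by 320 mm (y) by 12 mm thick, with fence, end stop and toggle clamp. Origin: centre of the plate's underside, on the trolley top; x points away from the robot, towards fence and clamp; y left along the fence; z up. In front of the fence only the bar, the end stop and a small hex key stand on it.
- fence: adjustable fence: a bright steel facing bar 250 mm long (y), 20 mm wide, 16 mm high, on two straps nipped to blocks by black knobs. Origin: on the plate's top, mid-length, where the facing's front face stands at mid setting; axes as the fixture. The face the bar must lie on is parallel to y, set anywhere from x -10 to +10 mm: not measured, find it by touch or sight. Over 30 N may shift it.
- bar: loose workpiece: bright flat steel bar 240 mm long (y), 36 mm wide (x), 10 mm thick, 0.55 to 0.82 kg, lying flat and crooked on the plate in front of the fence, its right end 15 to 50 mm short of the stop. Origin: centre of its underside; x towards the fence, y left along the bar. Sliding it over the plate takes 1 to 3 N.
- bar_left (a point): left (+y) end corner of the bar's face that looks at the fence: bar frame x +18, y +120, z 5 mm; same axes as the bar.
- bar_right (a point): right (-y) end corner of the bar's face that looks at the fence: bar frame x +18, y -120, z 5 mm; same axes as the bar.
- end_stop (a point): centre of the left-facing (+y) button of the end stop, where the bar's right end must touch; axes as the fixture. The stop is a fixed bright steel block on the plate at the fence's right end, 20 mm high, reaching from fixture x -33 to -3 mm, y -120 to -142 mm. With the bar at the stop its middle lies under the clamp.
- clamp_hinge (a point): centre of the toggle clamp's hinge, 38 mm above the trolley top, at fixture x 58 mm, y 0; the hinge axis is parallel to fixture y. The clamp stands on the plate behind the middle of the fence and its arm reaches over the fence.
- clamp_tip (a point): upper side of the free end of the clamp's arm, 69 mm along the arm from the hinge and 9 mm off the line through the hinge. The arm is 7 mm wide; this upper side is its far side while it stands open. A pressing foot is at the end.
- clamp_arm (a joint): angle of the clamp's arm above level, rad: about 1.31 open (arm nearly upright, leaning 15 degrees towards the robot, red grip lying back), about 0.15 with the foot on the bar. A toggle spring holds it open and, past dead centre at 0.75, drives it shut. Pushing the arm over from its far side towards the robot, 50 mm from the hinge, takes about 10 N.
- stepped_bush: turned steel bush, 44 mm, 34 mm high, standing on the plate behind the left end of the fence; to be left alone
- brass_collar: brass collar, 32 mm, 18 mm high, on the plate behind the right end of the fence; to be left alone
- hex_key_2: small black hex key, 38 x 73 mm, 7 mm high, lying at the plate's right front corner; to be left alone
- caliper: digital caliper, 253 mm long, lying on the trolley at the left in front of the vice; to be left alone

How it is judged:
On the way, in this order (a step that is already met when the one before it is completed fails the run):
1. the bar lies flat along the fence (parallel to it within 0.008 rad) and is pressed on it with over 7 N for 0.2 s, its right end still short of the end stop (angle between the y axis of bar and the y axis of fixture, either way round below 0.008 rad and contact force between bar and fence above 7 N and y of bar_right in the frame of end_stop above 0.004 m and value of joint clamp_arm above 1 rad), for 0.2 s.
2. the bar's right end is within 2 mm of the end stop and the bar is again pressed flat on the fence with over 7 N for 0.2 s, the clamp still open (angle between the y axis of bar and the y axis of fixture, either way round below 0.008 rad and contact force between bar and fence above 7 N and y of bar_right in the frame of end_stop below 0.002 m and value of joint clamp_arm above 1 rad), for 0.2 s.
At the end, for the whole second after the job is handed in: the clamp's arm is down on the bar (joint below 0.25 rad) and the bar is at rest, touching the fence and parallel to it within 0.008 rad, its right end within 2 mm of the end stop (angle between the y axis of bar and the y axis of fixture, either way round below 0.008 rad and contact force between bar and fence above 0.2 N and y of bar_right in the frame of end_stop below 0.002 m and value of joint clamp_arm below 0.25 rad and linear speed of bar below 0.01 m/s).
It fails at once if the fence is pushed with more than 30 N (its setting would be lost) (contact force between bar and fence above 30 N).
It fails at once if the bar is pushed with more than 30 N (contact force between the fingers and bar above 30 N).
It fails at once if a bystander is moved by more than 20 mm (distance of any of stepped_bush, brass_collar, hex_key_2, caliper from where it was at the start of the episode above 0.02 m).
It also fails if it takes over 72 s, if anything falls off the work surface, if the arm or the gripper's body presses on something with over 40 N, if the wrist force passes 120 N, or if a joint passes its speed limit or range.

## Working session

There is one attempt and no reset: what is moved stays moved. The work goes in short steps, Python scripts to look and compute and a tool call to move; the robot and the scene stay as the last step left them, time stands still between calls to the robot, and variables do not carry over. Pictures are saved under pics/ and viewed, at most 10 in all, crops included, and the job is handed in when it is done.

Besides the shell and the picture viewer there is one more tool, called after ">>>" as name(argument=value, ...) on one line, values as JSON. jog_arm: Moves the arm, as the interface text tells. Its arguments: {"type":"object","properties":{"linear":{"type":"array"},"spin":{"type":"array"},"claw":{"type":"array"},"newtons":{"type":"number"}},"required":["linear","spin","claw"]}

```bash
mkdir -p pics
cat > h.py <<'E'
import numpy as np, cv2
from cell import manip
def grab(n,f):
    s=manip.sense(); im=manip.get_image(n); cv2.imwrite('pics/'+f,im); return s,im
def ray(n,u,v,s=None):
    c=manip.get_calibration(n); f=192/np.tan(np.radians(c['vertical_fov'])/2)
    d=np.array([(u-c['cx'])/f,(v-c['cy'])/f]); r=np.linalg.norm(d); x=r
    for _ in range(30): x=r/(1+c['k1']*x*x)
    d=d*(x/r if r>0 else 1); d=np.array([d[0],d[1],1])
    if n=='wrist':
        H=np.array(c['hand_eye']);T=np.eye(4);T[:3,:3]=s['tcp_rot'];T[:3,3]=s['position'];T=T@H
    else: T=np.linalg.inv(np.array(c['world_to_cam']))
    return T[:3,3],T[:3,:3]@d
def onz(n,u,v,z,s=None):
    o,d=ray(n,u,v,s); return o+d*(z-o[2])/d[2]
def proj(n,p,s=None):
    c=manip.get_calibration(n); f=192/np.tan(np.radians(c['vertical_fov'])/2)
    if n=='wrist':
        T=np.eye(4);T[:3,:3]=s['tcp_rot'];T[:3,3]=s['position'];W=np.linalg.inv(T@np.array(c['hand_eye']))
    else: W=np.array(c['world_to_cam'])
    q=W@np.append(p,1); d=q[:2]/q[2]; d=d*(1+c['k1']*(d@d)); return d*f+[c['cx'],c['cy']]
E
python3 - <<'E'
from h import *
a=[grab(n,n+'0.png') for n in('scene','side','wrist')]
s=a[0][0]; print({k:np.round(v,3) for k,v in s.items()})
for n in('scene','side','wrist'):
    c=manip.get_calibration(n);print(n,c['vertical_fov'],c['k1']); o,d=ray(n,256,192,s);print(o.round(3),d.round(2))
E
```

```text
{'time_s': np.float64(0.0), 'joints': array([ 0.   ,  0.088,  0.175,  1.66 , -0.   ,  1.571]), 'dq': array([-0.001, -0.001,  0.001, -0.   , -0.001,  0.   ]), 'joint_torque': array([ 1.0000e-03, -5.2039e+01,  4.6480e+01,  1.6000e-02,  0.0000e+00,
       -0.0000e+00]), 'position': array([0.55 , 0.   , 0.231]), 'tcp_rot': array([[-0.   ,  1.   , -0.001],
       [ 1.   ,  0.   , -0.   ],
       [-0.   , -0.001, -1.   ]]), 'contact_force': array([-0.052, -0.253, -0.646]), 'ft_torque': array([ 0.024, -0.062,  0.04 ]), 'gripper_force': np.float64(0.0), 'width': np.float64(0.086)}
scene 53.88746909629519 0.029877092414902877
[ 0.177 -0.42   0.742] [ 0.37  0.54 -0.76]
side 46.34809401121727 -0.16764086887811885
[0.467 0.634 1.187] [ 0.04 -0.45 -0.89]
wrist 65.60872923757736 -0.054348392440050526
[0.549 0.081 0.373] [ 0.   -0.33 -0.94]
```

View pics/scene0.png

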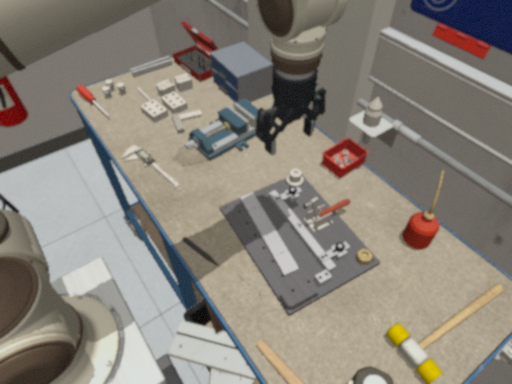

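View pics/side0.png

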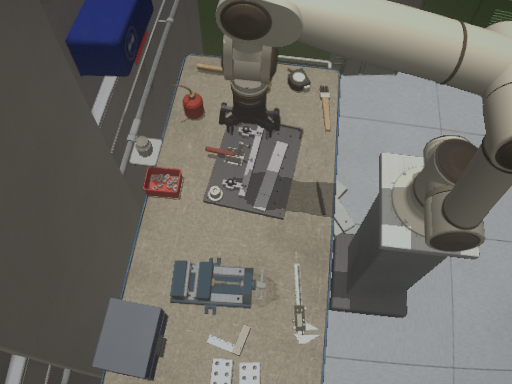

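View pics/wrist0.png

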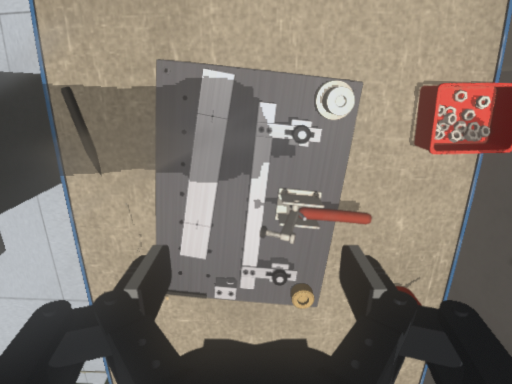

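The wrist view shows the plate (corners about (157,60), (362,80), (318,305)). The bar runs from (219,72) to (193,256), the fence from (267,103) to (247,288), and the stop block is at (225,292). The clamp stands open at about (295,215). Next I'll measure these.

```bash
cat > m.py <<'E'
from h import *
def barfind(s,im,x0=150,x1=262):
    g=cv2.cvtColor(im,cv2.COLOR_BGR2GRAY); return g
E
python3 - <<'E'
from h import *
s=manip.sense(); im=cv2.imread('pics/wrist0.png'); g=cv2.cvtColor(im,cv2.COLOR_BGR2GRAY)
m=(g>115).astype(np.uint8)*255
roi=np.zeros_like(m); cv2.fillPoly(roi,[np.array([[160,62],[358,82],[330,300],[170,296]])],255); m&=roi
cs,_=cv2.findContours(m,cv2.RETR_EXTERNAL,cv2.CHAIN_APPROX_NONE)
for c in cs:
    if cv2.contourArea(c)<60: continue
    r=cv2.boundingRect(c)
    for z in (0.022,0.028,0.032):
        p=np.array([onz('wrist',*q[0],z,s)[:2] for q in c]).astype(np.float32)*1000
        rr=cv2.minAreaRect(p); print(r,z,np.round(rr[0],1),np.round(rr[1],1),round(rr[2],2), cv2.boxPoints(rr).round(1).tolist() if z<.03 else '')
for q in [(157,60),(362,80),(318,305)]: print('plate',onz('wrist',*q,0.012,s).round(4))
cv2.imwrite('pics/c.png',cv2.resize(im[50:310,150:370],None,fx=2.2,fy=2.2,interpolation=cv2.INTER_CUBIC))
E
```

```text
(292, 290, 23, 11) 0.022 [ 617.7 -196.1] [16.6 32.2] 85.94 [[601.0, -203.1999969482422], [633.2000122070312, -205.5], [634.2999877929688, -188.89999389648438], [602.2000122070312, -186.6999969482422]]
(292, 290, 23, 11) 0.028 [ 616.5 -191.3] [16.3 31.7] 85.94 [[600.2000122070312, -198.3000030517578], [631.7000122070312, -200.60000610351562], [632.9000244140625, -184.3000030517578], [601.2999877929688, -182.10000610351562]]
(292, 290, 23, 11) 0.032 [ 615.7 -188.2] [16.1 31.3] 85.94 
(213, 286, 24, 13) 0.022 [ 505.4 -191.1] [19.6 32.9] 86.49 [[488.3999938964844, -199.89999389648438], [521.2000122070312, -201.89999389648438], [522.4000244140625, -182.39999389648438], [489.6000061035156, -180.39999389648438]]
(213, 286, 24, 13) 0.028 [ 506.1 -186.5] [19.2 32.3] 86.49 [[489.3999938964844, -195.10000610351562], [521.5999755859375, -197.10000610351562], [522.7999877929688, -177.89999389648438], [490.6000061035156, -175.89999389648438]]
(213, 286, 24, 13) 0.032 [ 506.6 -183.4] [19.  31.9] 86.49 
(266, 230, 30, 15) 0.022 [ 581.2 -103.7] [14.9 39.3] 79.51 [[560.5, -107.5], [599.2000122070312, 
[... 2731 characters left out ...]
755859375, -32.5], [585.0, -33.29999923706055], [590.4000244140625, 4.400000095367432], [584.5, 5.199999809265137]]
(282, 156, 8, 31) 0.028 [584.1 -12.4] [37.4  5.9] 81.87 [[578.5999755859375, -30.5], [584.4000244140625, -31.399999618530273], [589.7000122070312, 5.699999809265137], [583.9000244140625, 6.5]]
(282, 156, 8, 31) 0.032 [583.7 -11.3] [37.   5.8] 81.87 Traceback (most recent call last):
  File "<stdin>", line 10, in <module>
  File "h.py", line 15, in onz
    o,d=ray(n,u,v,s); return o+d*(z-o[2])/d[2]
        ~~~^^^^^^^^^
  File "h.py", line 6, in ray
    c=manip.get_calibration(n); f=192/np.tan(np.radians(c['vertical_fov'])/2)
ValueError: time passes only in moves, steps and waits
```

```bash
sed -i 's/manip.get_calibration(n)/cal(n)/; s/^def grab/from functools import lru_cache\n@lru_cache(None)\ndef cal(n): return manip.get_calibration(n)\ndef grab/' h.py
python3 - <<'E'
import cv2
im=cv2.imread('pics/wrist0.png')
cv2.imwrite('pics/c.png',cv2.resize(im[50:310,150:370],None,fx=2.3,fy=2.3,interpolation=cv2.INTER_CUBIC))
E
```

```text
(no output)
```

View pics/c.png

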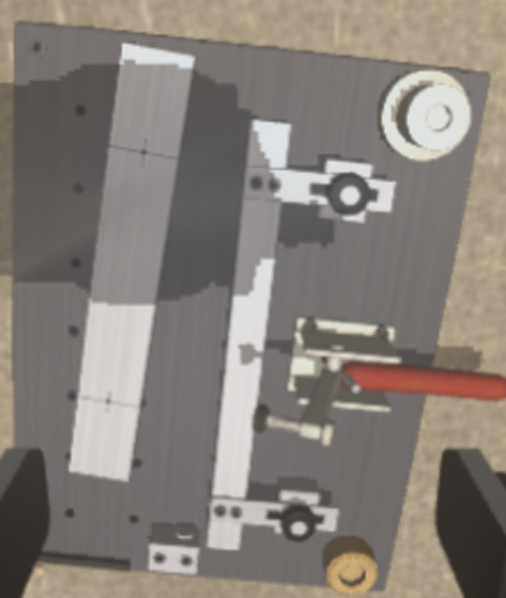

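Run:
```python
from h import *
s=manip.sense()
def P(n,pts,z):
    q=[onz('wrist',u/2.3+150,v/2.3+50,z,s)[:2]*1000 for u,v in pts]; print(n,np.round(q,1).tolist()); return np.array(q)
def ang(a,b): d=a-b; return round(float(np.arctan2(-d[0],d[1])),4)
b=P('bar',[(122,44),(194,56),(128,480),(69,471)],.022)
print(np.linalg.norm(b-np.roll(b,1,0),axis=1).round(1),'ang',ang(b[0],b[3]),ang(b[1],b[2]))
f=P('fence',[(252,121),(291,124),(238,549),(208,547)],.028)
print(np.linalg.norm(f-np.roll(f,1,0),axis=1).round(1),'ang',ang(f[0],f[3]),ang(f[1],f[2]))
P('stop',[(149,545),(198,547),(198,573),(149,571)],.032)
p=P('plate',[(14,21),(490,72),(385,590)],.012);print(np.linalg.norm(p[0]-p[1]),np.linalg.norm(p[1]-p[2]),ang(p[1],p[2]), (p[0]+p[2])/2)
P('tipfoot',[(262,418)],.10);P('key',[(130,565)],.015);P('collar',[(352,570)],.03);P('knobs',[(350,193),(298,522)],.045)
for n in('side','scene'):print(n,[proj(n,np.array([x/1000,y/1000,.022])).round(0).tolist() for x,y in b])
```

```text
bar [[491.0, 103.1], [525.6, 97.5], [481.5, -136.8], [447.0, -130.9]]
[238.2  35.1 238.3  35. ] ang -0.1859 -0.1862
fence [[553.7, 67.1], [572.7, 65.7], [546.3, -180.8], [528.3, -179.4]]
[247.8  19.1 247.9  18.1] ang -0.1027 -0.1066
stop [[493.4, -175.1], [522.6, -176.4], [522.1, -195.3], [492.5, -194.0]]
plate [[436.3, 115.1], [673.6, 91.1], [641.5, -225.3]]
238.5051861771427 318.0326174151212 -0.101 [538.88302581 -55.08919486]
tipfoot [[557.7, -56.7]]
key [[477.8, -203.2]]
collar [[615.6, -194.8]]
knobs [[600.4, 34.6], [580.4, -149.6]]
side [[265.0, 210.0], [253.0, 207.0], [277.0, 141.0], [288.0, 143.0]]
scene [[240.0, 196.0], [252.0, 192.0], [298.0, 267.0], [284.0, 274.0]]
```

>>> jog_arm(linear=[[-11,-1,-15],[-11,-1,-15],[-11,-1,-15],[-11,-1,-15],[-11,-1,-15],[-11,-1,-15],[-11,-1,-15],[-11,-1,-15],[-11,-1,-15],[-13,-2,-15]], spin=[0.147,0.147,0.147,0.147,0.147,0.147,0.147,0.147,0.147,0.145], claw=[1,1,1,1,1,1,1,1,1,1])

```text
time_s: 1.15
position: [0.4374, -0.011, 0.0804]
tcp_rot: [[-0.995, 0.096, -0.0], [0.096, 0.995, -0.0], [0.0, -0.0, -1.0]]
contact_force: [0.2, -0.3, -0.8]
width: 0.0858
gripper_force: 0.0
```

>>> jog_arm(linear=[[0,0,-15],[0,0,-15],[0,0,-15],[0,0,-12],[0,0,-10],[0,0,-5],[0,0,-3],[0,0,-2],[0,0,0],[0,0,0]], spin=[0,0,0,0,0,0,0,0,0,0], claw=[1,1,1,1,1,1,1,1,1,1])

```text
time_s: 2.15
position: [0.4383, -0.011, 0.0046]
tcp_rot: [[-0.995, 0.103, 0.001], [0.103, 0.995, -0.0], [-0.001, 0.0, -1.0]]
contact_force: [-0.5, -0.5, -0.4]
width: 0.0851
gripper_force: 0.0
```

Run:
```python
from h import *
s,im=grab('wrist','w1.png'); print(s['position'],s['joints'],s['contact_force'])
```

```text
[ 0.4382541  -0.01101637  0.00464025] [-2.51197504e-02 -1.48812264e-01 -4.93878627e-01  1.22515081e+00
 -1.83132735e-05  7.78392537e-02] [-0.51616765 -0.48535461 -0.3735872 ]
```

View pics/w1.png

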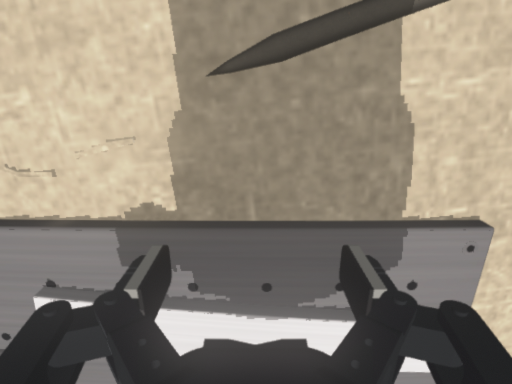

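>>> jog_arm(linear=[[4,-0.4,-1],[5,-0.5,-1],[5,-0.5,0],[5,-0.5,0],[5,-0.5,0],[5,-0.5,0],[5,-0.5,0],[5,-0.5,0],[4,-0.4,0],[2,-0.2,0]], spin=[0,0,0,0,0,0,0,0,0,0], claw=[1,1,1,1,1,1,1,1,1,1])

```text
time_s: 3.2
position: [0.4833, -0.0155, 0.0021]
tcp_rot: [[-0.995, 0.103, -0.0], [0.103, 0.995, 0.0], [0.0, 0.0, -1.0]]
contact_force: [-2.6, -0.1, 0.5]
width: 0.0852
gripper_force: 1.2
```

Run:
```python
from h import *
s,im=grab('side','s1.png'); print(s['position'],s['contact_force'],s['ft_torque'])
cv2.imwrite('pics/s1c.png',cv2.resize(im[90:230,190:320],None,fx=4.2,fy=4.2,interpolation=cv2.INTER_CUBIC))
```

```text
[ 0.48327906 -0.0155137   0.00214228] [-2.64805826 -0.05115591  0.52902844] [ 0.09331598  0.42746862 -0.00524902]
```

View pics/s1c.png

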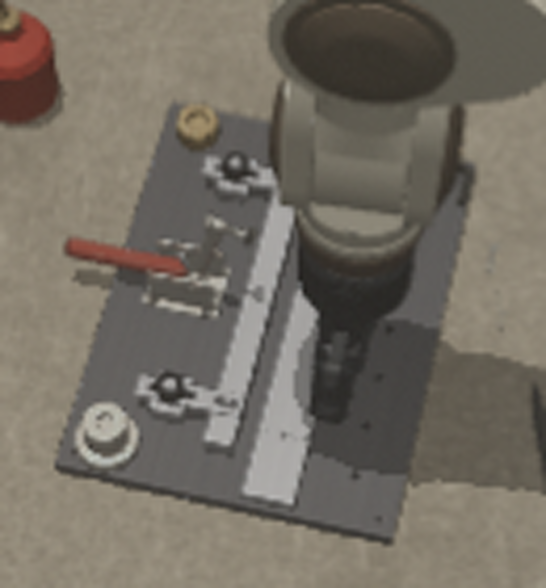

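The bar now lies nearly parallel, about 12 mm from the fence, with 2.6 N of sliding drag. I'll close the rest of the gap slowly.

>>> jog_arm(linear=[[2,-0.2,0],[2,-0.2,0],[2,-0.2,0],[2,-0.2,0],[1,-0.1,0],[1,-0.1,0],[0,0,0]], spin=[0,0,0,0,0,0,0], claw=[1,1,1,1,1,1,1])

```text
time_s: 3.95
position: [0.4932, -0.0165, 0.0023]
tcp_rot: [[-0.995, 0.103, 0.0], [0.103, 0.995, -0.0], [-0.0, 0.0, -1.0]]
contact_force: [-2.1, 1.2, -0.5]
width: 0.0854
gripper_force: 0.5
```

>>> jog_arm(linear=[[1,-0.1,0],[0.5,-0.05,0],[0,0,0]], spin=[0,0,0], claw=[1,1,1])

```text
time_s: 4.25
position: [0.4946, -0.0167, 0.0023]
tcp_rot: [[-0.995, 0.103, 0.0], [0.103, 0.995, 0.0], [-0.0, 0.0, -1.0]]
contact_force: [-2.1, 0.0, -0.5]
width: 0.0852
gripper_force: 0.8
```

>>> jog_arm(linear=[[0.5,-0.05,0],[0.5,-0.05,0],[0,0,0]], spin=[0,0,0], claw=[1,1,1])

```text
time_s: 4.55
position: [0.4956, -0.0168, 0.0023]
tcp_rot: [[-0.995, 0.103, 0.0], [0.103, 0.995, 0.0], [-0.0, 0.0, -1.0]]
contact_force: [-1.1, 0.9, -0.1]
width: 0.0857
gripper_force: 0.9
```

Not in contact with the fence yet, so I'll continue in small steps.

>>> jog_arm(linear=[[0.5,-0.05,0],[0.5,-0.05,0],[0,0,0]], spin=[0,0,0], claw=[1,1,1])

```text
time_s: 4.85
position: [0.4966, -0.0169, 0.0023]
tcp_rot: [[-0.995, 0.103, 0.0], [0.103, 0.995, 0.0], [-0.0, 0.0, -1.0]]
contact_force: [-2.2, -0.2, -0.2]
width: 0.0853
gripper_force: 0.9
```

>>> jog_arm(linear=[[0.5,-0.05,0],[0,0,0]], spin=[0,0], claw=[1,1])

```text
time_s: 5.05
position: [0.4971, -0.0169, 0.0023]
tcp_rot: [[-0.995, 0.103, 0.0], [0.103, 0.995, -0.0], [-0.0, -0.0, -1.0]]
contact_force: [-1.4, -0.1, 0.6]
width: 0.0853
gripper_force: 0.9
```

>>> jog_arm(linear=[[0.5,-0.05,0],[0,0,0]], spin=[0,0], claw=[1,1])

```text
time_s: 5.25
position: [0.4974, -0.0169, 0.0023]
tcp_rot: [[-0.995, 0.103, -0.0], [0.103, 0.995, 0.0], [0.0, 0.0, -1.0]]
contact_force: [-3.0, 0.8, 1.0]
width: 0.0851
gripper_force: 1.5
```

>>> jog_arm(linear=[[0.5,-0.05,0],[0,0,0]], spin=[0,0], claw=[1,1])

```text
time_s: 5.45
position: [0.4975, -0.0169, 0.0022]
tcp_rot: [[-0.995, 0.103, -0.001], [0.103, 0.995, 0.0], [0.001, 0.0, -1.0]]
contact_force: [-6.0, 1.8, 2.1]
width: 0.0854
gripper_force: 2.9
```

Contact reached, so now the press.

>>> jog_arm(linear=[[0.5,-0.05,0],[0,0,0]], spin=[0,0], claw=[1,1])

```text
time_s: 5.65
position: [0.4975, -0.0169, 0.0022]
tcp_rot: [[-0.995, 0.103, -0.002], [0.103, 0.995, 0.0], [0.002, -0.0, -1.0]]
contact_force: [-8.9, 1.1, 4.4]
width: 0.0855
gripper_force: 4.2
```

>>> jog_arm(linear=[[0.5,-0.05,0],[0,0,0]], spin=[0,0], claw=[1,1])

```text
time_s: 5.85
position: [0.4975, -0.0169, 0.0021]
tcp_rot: [[-0.995, 0.103, -0.003], [0.103, 0.995, 0.0], [0.003, -0.0, -1.0]]
contact_force: [-11.3, 2.7, 7.1]
width: 0.0854
gripper_force: 5.5
```

>>> jog_arm(linear=[[0.4,-0.04,0],[0,0,0]], spin=[0,0], claw=[1,1])

```text
time_s: 6.05
position: [0.4975, -0.017, 0.0021]
tcp_rot: [[-0.995, 0.103, -0.004], [0.103, 0.995, 0.0], [0.004, -0.0, -1.0]]
contact_force: [-12.4, 1.9, 8.0]
width: 0.0854
gripper_force: 6.5
```

Run:
```python
from h import *
s=manip.sense(); print(s['position'],s['contact_force'],s['ft_torque'],s['tcp_rot'])
```

```text
[ 0.49752417 -0.01696     0.002058  ] [-12.39130043   1.86672059   8.03685517] [ 0.29542151  2.43063215 -0.14923941] [[-9.94710164e-01  1.02650351e-01 -3.82030672e-03]
 [ 1.02649635e-01  9.94717500e-01  3.83756339e-04]
 [ 3.83951868e-03 -1.04267580e-05 -9.99992629e-01]]
```

>>> jog_arm(linear=[[0.5,-0.05,0.2],[0,0,0],[0,0,0],[0,0,0],[0,0,0],[0,0,0]], spin=[0,0,0,0,0,0], claw=[1,1,1,1,1,1])

```text
time_s: 6.65
position: [0.4976, -0.0169, 0.0021]
tcp_rot: [[-0.995, 0.103, -0.005], [0.103, 0.995, 0.0], [0.005, 0.0, -1.0]]
contact_force: [-14.6, 1.9, 7.4]
width: 0.0851
gripper_force: 7.4
```

Run:
```python
from h import *
s,im=grab('side','s2.png'); print(s['contact_force'],s['ft_torque'])
grab('scene','sc2.png')
a=im[90:230,190:320]; b=cv2.imread('pics/sc2.png')[170:310,215:385]
cv2.imwrite('pics/s2c.png',np.hstack([cv2.resize(a,None,fx=3,fy=3,interpolation=2),cv2.resize(b,(400,420),interpolation=2)]))
```

```text
[-14.60335988   1.86008831   7.39117915] [ 0.20892115  2.77753207 -0.08409415]
```

View pics/s2c.png

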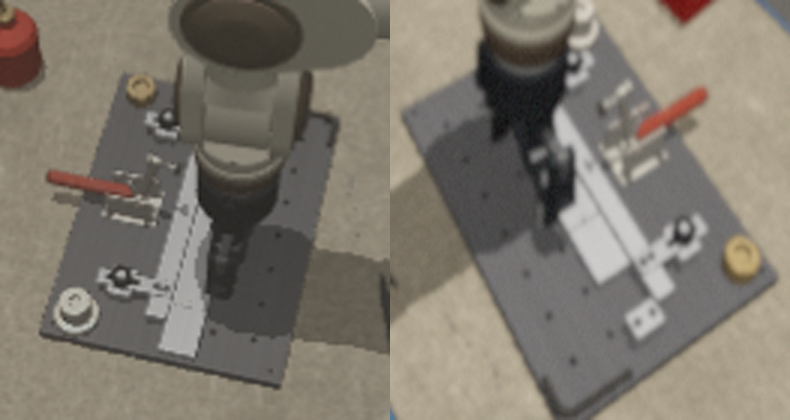

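The bar lies along the fence with its right end well short of the stop. I'll back off, lift, shut the fingers and go beyond the left end.

>>> jog_arm(linear=[[-3,0.3,0],[-8,0.8,1],[-10,1,5],[0,0,30],[0,10,30],[5,20,20],[15,25,0],[20,30,0],[17,35,0],[12,30,0]], spin=[0,0,0,0,0,0,0,0,0,0], claw=[1,1,1,1,0,-1,-1,-1,-1,-1])

```text
time_s: 7.75
position: [0.5484, 0.1365, 0.0892]
tcp_rot: [[-0.995, 0.103, 0.001], [0.103, 0.995, 0.0], [-0.001, 0.001, -1.0]]
contact_force: [0.3, -0.8, 0.7]
width: 0.0003
gripper_force: 0.0
```

Run:
```python
from h import *
s,im=grab('wrist','w3.png');print(s['position'],s['width'])
t=-.103;R=np.array([[np.cos(t),np.sin(t)],[-np.sin(t),np.cos(t)]])
for u,v in [(243.3,207.7),(255.7,207.7)]:
    p=onz('side',u,v,.022)[:2]*1000; print(p, R@(p-[539,-55]))
```

```text
[0.54841427 0.13646798 0.08918531] 0.00034165754076837006
[552.95089837 103.58506436] [ -2.42843401 159.17899645]
[517.82746025  98.88178008] [-36.88214235 150.8893179 ]
```

View pics/w3.png

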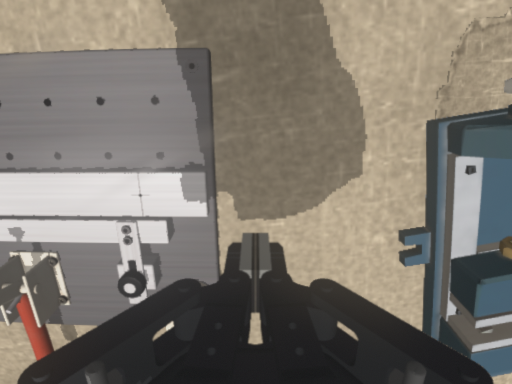

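The bar's left end is at column 208, rows 172–216, close to the plate's left edge at 213. I'll descend beside it at mid-width.

>>> jog_arm(linear=[[-3,0,-20],[-3,0,-20],[0,0,-15],[0,0,-10],[0,0,-6],[0,0,-2],[0,0,0]], spin=[0,0,0,0,0,0,0], claw=[-1,-1,-1,-1,-1,-1,-1])

```text
time_s: 8.5
position: [0.5422, 0.1348, 0.0158]
tcp_rot: [[-0.995, 0.103, 0.0], [0.103, 0.995, 0.0], [-0.0, 0.0, -1.0]]
contact_force: [0.5, -0.9, -0.2]
width: -0.0004
gripper_force: 0.0
```

Run:
```python
from h import *
s=manip.sense(); print(s['position'],s['contact_force'])
t=-.103;R=np.array([[np.cos(t),np.sin(t)],[-np.sin(t),np.cos(t)]])
s0=dict(position=[0.54841427,0.13646798,0.08918531],tcp_rot=np.array([[-.9947,.103,0],[.103,.9947,0],[0,0,-1.]]))
for u,v in [(208,172),(208,216),(167,221),(167,243)]:
    p=onz('wrist',u,v,.022 if u>200 else .028,s0)[:2]*1000; print(p, R@(p-[539,-55]))
print(R@(s['position'][:2]*1000-[539,-55]))
```

```text
[0.54215461 0.13484488 0.01583063] [ 0.47189878 -0.8925987  -0.22105634]
[520.23131785 104.56478821] [-35.07534013 156.78936692]
[554.84466527  99.19893   ] [-9.37302701e-02  1.55010821e+02]
[553.23461533  69.01638248] [  1.40806118 124.8226933 ]
[571.6127216   65.26172345] [ 20.07481338 122.97753293]
[-16.38157031 189.16309119]
```

>>> jog_arm(linear=[[-0.4,-4,0],[-0.5,-5,0],[-0.5,-5,0],[-0.5,-5,0],[-0.5,-5,0],[-0.5,-5,0],[-0.5,-5,0],[-0.4,-4,0],[-0.2,-2,0],[0,0,0]], spin=[0,0,0,0,0,0,0,0,0,0], claw=[-1,-1,-1,-1,-1,-1,-1,-1,-1,-1])

```text
time_s: 9.5
position: [0.5379, 0.0945, 0.0156]
tcp_rot: [[-0.995, 0.103, 0.0], [0.103, 0.995, -0.0], [-0.0, -0.0, -1.0]]
contact_force: [-1.5, -0.6, 1.5]
width: 0.0001
gripper_force: 0.9
```

Run:
```python
from h import *
s,im=grab('wrist','w4.png');print(s['position'],s['contact_force'])
_,b=grab('scene','sc4.png')
b=b[170:310,215:385]
cv2.imwrite('pics/s4c.png',np.hstack([cv2.resize(im,(400,300),interpolation=2),cv2.resize(b,(364,300),interpolation=2)]))
```

```text
[0.5378787  0.09452966 0.01556059] [-1.47671798 -0.55330505  1.54314757]
```

View pics/s4c.png

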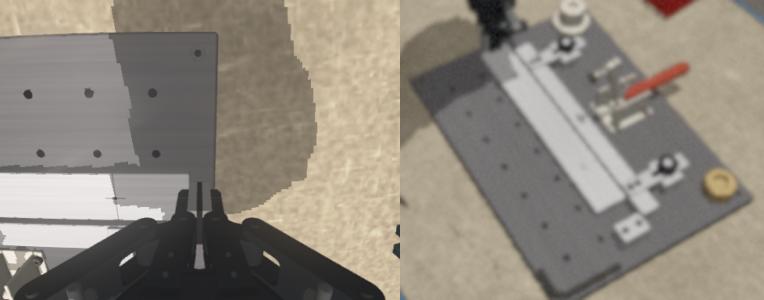

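The bar has slid along the fence and the right end is about 10–15 mm short of the stop. I'll continue gently.

>>> jog_arm(linear=[[-0.2,-2,0],[-0.2,-2,0],[-0.2,-2,0],[-0.1,-1,0],[-0.1,-1,0],[0,0,0]], spin=[0,0,0,0,0,0], claw=[-1,-1,-1,-1,-1,-1])

```text
time_s: 10.2
position: [0.5371, 0.0868, 0.0156]
tcp_rot: [[-0.995, 0.103, 0.0], [0.103, 0.995, -0.0], [-0.0, -0.0, -1.0]]
contact_force: [-1.4, 1.9, 2.5]
width: -0.0003
gripper_force: 2.3
```

>>> jog_arm(linear=[[-0.1,-1,0],[-0.1,-1,0],[0,0,0]], spin=[0,0,0], claw=[-1,-1,-1])

```text
time_s: 10.5
position: [0.5369, 0.0848, 0.0155]
tcp_rot: [[-0.995, 0.103, 0.0], [0.103, 0.995, -0.0], [-0.0, -0.0, -1.0]]
contact_force: [-1.1, 2.1, 3.5]
width: -0.0004
gripper_force: 2.6
```

>>> jog_arm(linear=[[-0.1,-1,0],[0,0,0]], spin=[0,0], claw=[-1,-1])

```text
time_s: 10.7
position: [0.5368, 0.0838, 0.0156]
tcp_rot: [[-0.995, 0.103, 0.0], [0.103, 0.995, 0.0], [-0.0, 0.0, -1.0]]
contact_force: [-0.6, 2.3, 3.4]
width: 0.0002
gripper_force: 2.7
```

>>> jog_arm(linear=[[-0.1,-1,0],[0,0,0]], spin=[0,0], claw=[-1,-1])

```text
time_s: 10.9
position: [0.5367, 0.0828, 0.0155]
tcp_rot: [[-0.995, 0.103, 0.0], [0.103, 0.995, 0.0], [-0.0, 0.0, -1.0]]
contact_force: [-1.0, 3.0, 5.2]
width: 0.0002
gripper_force: 2.9
```

>>> jog_arm(linear=[[-0.1,-1,0.3],[0,0,0]], spin=[0,0], claw=[-1,-1])

```text
time_s: 11.1
position: [0.5365, 0.0816, 0.0156]
tcp_rot: [[-0.995, 0.103, -0.0], [0.103, 0.995, -0.001], [0.0, -0.001, -1.0]]
contact_force: [-0.7, 1.5, 1.0]
width: 0.0
gripper_force: 1.7
```

>>> jog_arm(linear=[[-0.1,-1,0.3],[0,0,0]], spin=[0,0], claw=[-1,-1])

```text
time_s: 11.3
position: [0.5363, 0.0806, 0.0158]
tcp_rot: [[-0.995, 0.103, -0.001], [0.103, 0.995, -0.001], [0.0, -0.001, -1.0]]
contact_force: [-0.3, 0.3, -0.5]
width: 0.0001
gripper_force: 0.4
```

>>> jog_arm(linear=[[-0.1,-1,0],[0,0,0]], spin=[0,0], claw=[-1,-1])

```text
time_s: 11.5
position: [0.5363, 0.0797, 0.0159]
tcp_rot: [[-0.995, 0.103, -0.0], [0.103, 0.995, -0.0], [0.0, -0.0, -1.0]]
contact_force: [0.3, 0.5, 0.0]
width: -0.0001
gripper_force: 0.4
```

>>> jog_arm(linear=[[-0.1,-1,0],[0,0,0]], spin=[0,0], claw=[-1,-1])

```text
time_s: 11.7
position: [0.5363, 0.0788, 0.0161]
tcp_rot: [[-0.995, 0.103, -0.0], [0.103, 0.995, -0.0], [0.0, -0.0, -1.0]]
contact_force: [-0.1, 0.7, -1.2]
width: -0.0001
gripper_force: 0.5
```

>>> jog_arm(linear=[[-0.1,-1,0],[0,0,0]], spin=[0,0], claw=[-1,-1])

```text
time_s: 11.9
position: [0.5362, 0.0778, 0.0161]
tcp_rot: [[-0.995, 0.103, 0.0], [0.103, 0.995, -0.0], [-0.0, -0.0, -1.0]]
contact_force: [0.6, 1.7, -1.0]
width: 0.0001
gripper_force: 0.6
```

>>> jog_arm(linear=[[-0.1,-1,0],[0,0,0]], spin=[0,0], claw=[-1,-1])

```text
time_s: 12.1
position: [0.5361, 0.0768, 0.0161]
tcp_rot: [[-0.995, 0.103, 0.0], [0.103, 0.995, -0.0], [-0.0, -0.0, -1.0]]
contact_force: [-0.9, 1.2, -0.5]
width: 0.0
gripper_force: 0.7
```

Run:
```python
from h import *
s,im=grab('wrist','w5.png');print(s['position'],s['contact_force'])
_,b=grab('scene','sc5.png')
b=b[195:295,265:385]
cv2.imwrite('pics/s5c.png',np.hstack([cv2.resize(im[190:384],None,fx=.78,fy=.78*2,interpolation=2)[:300],cv2.resize(b,(396,300),interpolation=2)[:300]]) if 0 else cv2.resize(b,None,fx=6,fy=6,interpolation=2))
```

```text
[0.53611707 0.0768311  0.01610147] [-0.90872299  1.24580795 -0.48766845]
```

View pics/s5c.png

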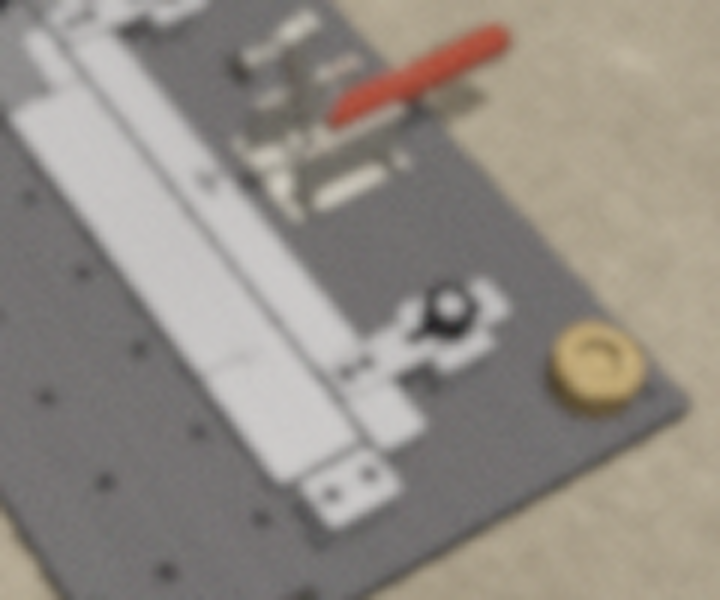

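The bar lies along the fence and its end at about (320,460) is within a few mm of the stop. That was the last allowed picture view, so I finish by force.

>>> jog_arm(linear=[[-0.1,-1,0],[0,0,0]], spin=[0,0], claw=[-1,-1])

```text
time_s: 12.4
position: [0.536, 0.0758, 0.0161]
tcp_rot: [[-0.995, 0.103, -0.0], [0.103, 0.995, 0.0], [0.0, 0.0, -1.0]]
contact_force: [0.4, 2.2, -0.6]
width: -0.0003
gripper_force: 0.8
```

>>> jog_arm(linear=[[-0.1,-1,0],[0,0,0]], spin=[0,0], claw=[-1,-1])

```text
time_s: 12.6
position: [0.5359, 0.0748, 0.0161]
tcp_rot: [[-0.995, 0.103, 0.0], [0.103, 0.995, -0.0], [-0.0, -0.0, -1.0]]
contact_force: [0.6, 1.5, -1.7]
width: -0.0001
gripper_force: 0.8
```

>>> jog_arm(linear=[[-0.1,-1,0],[0,0,0]], spin=[0,0], claw=[-1,-1])

```text
time_s: 12.8
position: [0.5358, 0.0738, 0.0161]
tcp_rot: [[-0.995, 0.103, 0.0], [0.103, 0.995, -0.0], [-0.0, -0.0, -1.0]]
contact_force: [0.3, 2.6, -0.8]
width: 0.0006
gripper_force: 0.8
```

>>> jog_arm(linear=[[-0.1,-1,0],[0,0,0]], spin=[0,0], claw=[-1,-1])

```text
time_s: 13.0
position: [0.5357, 0.0728, 0.0161]
tcp_rot: [[-0.995, 0.103, 0.0], [0.103, 0.995, -0.0], [-0.0, -0.0, -1.0]]
contact_force: [-0.4, 1.8, -0.4]
width: 0.0003
gripper_force: 0.8
```

>>> jog_arm(linear=[[-0.1,-1,0],[0,0,0]], spin=[0,0], claw=[-1,-1])

```text
time_s: 13.2
position: [0.5356, 0.072, 0.0161]
tcp_rot: [[-0.995, 0.103, 0.0], [0.103, 0.995, 0.0], [0.0, 0.0, -1.0]]
contact_force: [0.2, 2.7, -0.7]
width: 0.0001
gripper_force: 1.6
```

>>> jog_arm(linear=[[-0.1,-1,0],[0,0,0]], spin=[0,0], claw=[-1,-1])

```text
time_s: 13.4
position: [0.5356, 0.0718, 0.0161]
tcp_rot: [[-0.995, 0.102, 0.0], [0.102, 0.995, 0.002], [0.0, 0.002, -1.0]]
contact_force: [1.5, 8.2, -0.8]
width: -0.0001
gripper_force: 4.1
```

>>> jog_arm(linear=[[-0.1,-1,0],[0,0,0]], spin=[0,0], claw=[-1,-1])

```text
time_s: 13.6
position: [0.5356, 0.0717, 0.0161]
tcp_rot: [[-0.995, 0.101, 0.0], [0.101, 0.995, 0.004], [0.0, 0.004, -1.0]]
contact_force: [0.7, 12.5, -2.3]
width: -0.0003
gripper_force: 6.4
```

>>> jog_arm(linear=[[-0.1,-1,0],[0,0,0]], spin=[0,0], claw=[-1,-1])

```text
time_s: 13.8
position: [0.5355, 0.0715, 0.0161]
tcp_rot: [[-0.995, 0.101, 0.0], [0.101, 0.995, 0.006], [0.0, 0.006, -1.0]]
contact_force: [1.5, 17.3, -2.4]
width: -0.0002
gripper_force: 8.7
```

At the stop, with force rising to 17 N at y=0.0718. Now back off and go to the pressing position.

>>> jog_arm(linear=[[0.4,4,0],[0.6,6,0],[0,0,25],[0,0,30],[0,0,25],[-16,-20,0],[-20,-30,0],[-20,-35,0],[-9,-22,0],[0,0,0]], spin=[0,0,0,0,0,0,0,0,0,0], claw=[-1,-1,-1,-1,-1,1,1,1,1,1])

```text
time_s: 14.8
position: [0.4703, -0.0303, 0.0964]
tcp_rot: [[-0.994, 0.106, 0.0], [0.106, 0.994, -0.001], [-0.0, -0.001, -1.0]]
contact_force: [0.4, -0.3, -0.2]
width: 0.0724
gripper_force: 0.0
```

>>> jog_arm(linear=[[0,0,-25],[0,0,-25],[0,0,-20],[0,0,-10],[0,0,-8],[0,0,-4],[0,0,0]], spin=[0,0,0,0,0,0,0], claw=[1,1,1,1,1,1,1])

```text
time_s: 15.5
position: [0.4715, -0.028, 0.0042]
tcp_rot: [[-0.995, 0.102, 0.0], [0.102, 0.995, -0.0], [-0.0, -0.0, -1.0]]
contact_force: [-0.2, 0.1, 0.3]
width: 0.0853
gripper_force: 0.0
```

>>> jog_arm(linear=[[5,-0.5,-0.5],[5,-0.5,-0.5],[5,-0.5,0],[4,-0.4,0],[2,-0.2,0],[1,-0.1,0],[0,0,0]], spin=[0,0,0,0,0,0,0], claw=[1,1,1,1,1,1,1])

```text
time_s: 16.2
position: [0.4933, -0.0303, 0.003]
tcp_rot: [[-0.995, 0.103, -0.0], [0.103, 0.995, 0.0], [0.0, 0.0, -1.0]]
contact_force: [-1.1, 0.6, 0.2]
width: 0.0853
gripper_force: 0.0
```

>>> jog_arm(linear=[[1,-0.1,0],[0.5,0,0],[0,0,0]], spin=[0,0,0], claw=[1,1,1])

```text
time_s: 16.5
position: [0.4948, -0.0304, 0.0031]
tcp_rot: [[-0.995, 0.103, 0.0], [0.103, 0.995, -0.0], [-0.0, -0.0, -1.0]]
contact_force: [0.6, 0.3, 0.3]
width: 0.0855
gripper_force: 0.0
```

>>> jog_arm(linear=[[0.5,-0.1,0],[0.5,-0.1,0],[0,0,0]], spin=[0,0,0], claw=[1,1,1])

```text
time_s: 16.8
position: [0.4959, -0.0306, 0.0031]
tcp_rot: [[-0.995, 0.103, 0.0], [0.103, 0.995, -0.0], [-0.0, -0.0, -1.0]]
contact_force: [-0.3, -0.7, -0.7]
width: 0.0854
gripper_force: 0.0
```

>>> jog_arm(linear=[[0.5,-0.1,0],[0.5,-0.1,0],[0,0,0]], spin=[0,0,0], claw=[1,1,1])

```text
time_s: 17.1
position: [0.496, -0.0307, 0.0029]
tcp_rot: [[-0.995, 0.103, -0.002], [0.103, 0.995, 0.0], [0.002, 0.0, -1.0]]
contact_force: [-4.8, 0.7, 3.3]
width: 0.0855
gripper_force: 2.5
```

>>> jog_arm(linear=[[0.5,0,0.1],[0.5,-0.1,0.1],[0,0,0]], spin=[0,0,0], claw=[1,1,1])

```text
time_s: 17.4
position: [0.4961, -0.0307, 0.0029]
tcp_rot: [[-0.995, 0.103, -0.004], [0.103, 0.995, 0.0], [0.004, 0.0, -1.0]]
contact_force: [-9.1, 1.4, 5.3]
width: 0.0856
gripper_force: 4.8
```

>>> jog_arm(linear=[[0.5,0,0.1],[0.4,-0.1,0],[0,0,0]], spin=[0,0,0], claw=[1,1,1])

```text
time_s: 17.7
position: [0.4961, -0.0307, 0.0028]
tcp_rot: [[-0.995, 0.103, -0.005], [0.103, 0.995, 0.001], [0.005, 0.0, -1.0]]
contact_force: [-13.9, 3.4, 6.9]
width: 0.0853
gripper_force: 6.9
```

>>> jog_arm(linear=[[0.1,0,0],[0,0,0],[0,0,0],[0,0,0],[0,0,0],[0,0,0]], spin=[0,0,0,0,0,0], claw=[1,1,1,1,1,1])

```text
time_s: 18.3
position: [0.4961, -0.0307, 0.0028]
tcp_rot: [[-0.995, 0.103, -0.005], [0.103, 0.995, 0.001], [0.005, 0.0, -1.0]]
contact_force: [-13.8, 1.9, 7.6]
width: 0.086
gripper_force: 7.1
```

Run:
```python
from h import *
s=manip.sense(); print(s['position'],s['contact_force'],s['ft_torque'])
t=-.103;R=np.array([[np.cos(t),np.sin(t)],[-np.sin(t),np.cos(t)]])
# gap at stop: profile along bar mid-line on bar top in scene camera
im=manip.get_image('scene').astype(float).mean(2)
for x in(-12,-18,-24):
  pr=[]
  for y in range(-150,-95,2):
    p=R.T@[x,y]/1000+[.539,-.055]; u,v=proj('scene',np.array([*p,.022])); pr.append(int(im[int(round(v)),int(round(u))]))
  print(x,pr)
# clamp: hinge & tip expected pixel positions in side image
print([ (n,proj(n,np.array([*(R.T@[x,0]/1000+[.539,-.055]),z])).round()) for n in('side','scene') for x,z in((58,.038),(49,.107))])
```

```text
[ 0.4961463  -0.03070602  0.00283916] [-13.77243054   1.93123959   7.56565328] [ 0.33926294  2.7002596  -0.1273767 ]
-12 [112, 113, 106, 108, 108, 150, 191, 198, 199, 194, 191, 182, 195, 196, 196, 194, 194, 200, 200, 200, 202, 202, 202, 201, 201, 202, 202, 201]
-18 [113, 109, 108, 105, 117, 153, 193, 193, 198, 182, 185, 167, 188, 197, 197, 197, 198, 201, 201, 202, 201, 202, 202, 202, 202, 202, 202, 203]
-24 [110, 110, 103, 102, 123, 142, 177, 196, 190, 183, 156, 144, 181, 181, 195, 197, 199, 199, 202, 202, 201, 204, 202, 202, 202, 203, 201, 202]
[('side', array([236., 154.])), ('side', array([239., 142.])), ('scene', array([316., 215.])), ('scene', array([316., 198.]))]
```

Run:
```python
from h import *
t=-.103;R=np.array([[np.cos(t),np.sin(t)],[-np.sin(t),np.cos(t)]])
def tri(a,b):
    o1,d1=ray('scene',*a);o2,d2=ray('side',*b)
    d1/=np.linalg.norm(d1);d2/=np.linalg.norm(d2)
    k=np.linalg.lstsq(np.c_[d1,-d2],o2-o1,rcond=None)[0]; p=o1+k[0]*d1;q=o2+k[1]*d2
    m=(p+q)/2; print((R@(m[:2]*1000-[539,-55])).round(1),round(m[2]*1000,1),'gap',round(np.linalg.norm(p-q)*1000,1))
tri((265+500/6,195+38/6),(190+72/4.2,90+247/4.2))
tri((265+335/6,195+112/6),(190+185/4.2,90+268/4.2))
tri((265+310/6,195+20/6),(190+215/4.2,90+222/4.2))
tri((265+243/6,195+65/6),(190+245/4.2,90+237/4.2))
```

```text
[151.3  -1.8] 32.8 gap 2.4
[67.7 -1.5] 37.3 gap 4.8
[45.3 -1.6] 106.4 gap 6.5
[21.4 -0.1] 95.2 gap 0.5
```

Handle lies at z≈0.035, arm tip at fixture (45, 0, 106), so it's clear behind the arm. Release, lift, and go behind the clamp arm.

>>> jog_arm(linear=[[-2,0.2,0],[-5,0.5,0],[-10,1,5],[-4,0,30],[0,0,40],[0,0,45],[0,0,45],[20,0,30],[30,0,0],[30,-5,0]], spin=[0,0,0,0,0,0,0,0,0,0], claw=[1,1,1,1,0,-1,-1,-1,-1,-1])

```text
time_s: 19.35
position: [0.5589, -0.034, 0.2008]
tcp_rot: [[-0.995, 0.102, 0.004], [0.102, 0.995, -0.0], [-0.004, 0.0, -1.0]]
contact_force: [-0.4, 0.1, 0.2]
width: 0.0004
gripper_force: 0.0
```

>>> jog_arm(linear=[[30,-10,0],[30,-15,0],[7,-6,0],[0,0,0],[0,0,0]], spin=[0,0,0,0,0], claw=[-1,-1,-1,-1,-1])

```text
time_s: 19.85
position: [0.6239, -0.0651, 0.1988]
tcp_rot: [[-0.995, 0.103, -0.0], [0.103, 0.995, 0.0], [0.0, 0.0, -1.0]]
contact_force: [-1.0, -0.6, 0.2]
width: 0.0001
gripper_force: 0.0
```

>>> jog_arm(linear=[[0,0,-25],[0,0,-25],[0,0,-25],[0,0,-20],[0,0,-12],[0,0,-7],[0,0,0]], spin=[0,0,0,0,0,0,0], claw=[-1,-1,-1,-1,-1,-1,-1])

```text
time_s: 20.55
position: [0.6243, -0.065, 0.0844]
tcp_rot: [[-0.995, 0.102, -0.0], [0.102, 0.995, 0.0], [0.0, -0.0, -1.0]]
contact_force: [-0.3, -0.6, 1.1]
width: 0.0
gripper_force: 0.0
```

>>> jog_arm(linear=[[-3,0.3,0],[-3,0.3,0],[-3,0.3,0],[-3,0.3,0],[-3,0.3,0],[-3,0.3,0],[-3,0.3,0],[-3,0.3,0]], spin=[0,0,0,0,0,0,0,0], claw=[-1,-1,-1,-1,-1,-1,-1,-1])

```text
time_s: 21.35
position: [0.6019, -0.063, 0.0846]
tcp_rot: [[-0.995, 0.103, 0.003], [0.103, 0.995, -0.0], [-0.003, -0.0, -1.0]]
contact_force: [9.8, -1.2, -4.5]
width: -0.0001
gripper_force: 4.5
```

>>> jog_arm(linear=[[-3,0.3,0],[-3,0.3,0],[-3,0.3,0],[-3,0.3,0],[-3,0.3,0]], spin=[0,0,0,0,0], claw=[-1,-1,-1,-1,-1])

```text
time_s: 21.85
position: [0.5872, -0.0616, 0.0849]
tcp_rot: [[-0.995, 0.103, 0.004], [0.103, 0.995, -0.0], [-0.004, -0.0, -1.0]]
contact_force: [7.0, -1.0, -1.1]
width: -0.0
gripper_force: 2.8
```

>>> jog_arm(linear=[[-3,0.3,0],[-3,0.3,0],[-3,0.3,-1],[-3,0.3,-1],[-3,0.3,-1]], spin=[0,0,0,0,0], claw=[-1,-1,-1,-1,-1])

```text
time_s: 22.35
position: [0.5709, -0.0599, 0.0815]
tcp_rot: [[-0.995, 0.103, 0.001], [0.103, 0.995, -0.0], [-0.001, 0.0, -1.0]]
contact_force: [3.0, -0.4, 0.2]
width: 0.0001
gripper_force: 1.2
```

>>> jog_arm(linear=[[-3,0.3,-1],[-3,0.3,-1],[-3,0.3,-1],[0,0,0]], spin=[0,0,0,0], claw=[-1,-1,-1,-1])

```text
time_s: 22.75
position: [0.5609, -0.0589, 0.078]
tcp_rot: [[-0.995, 0.103, -0.001], [0.103, 0.995, 0.0], [0.001, 0.0, -1.0]]
contact_force: [-0.2, -0.2, 0.6]
width: -0.0002
gripper_force: 0.0
```

Force has dropped to zero, so the clamp went past dead centre. Lift away and check the grip's new position numerically.

>>> jog_arm(linear=[[0,0,20],[0,0,30],[0,0,30],[0,0,30],[-30,0,20],[-40,0,10],[-40,0,0],[0,0,0],[0,0,0]], spin=[0,0,0,0,0,0,0,0,0], claw=[-1,-1,-1,-1,-1,-1,-1,-1,-1])

```text
time_s: 23.65
position: [0.4514, -0.059, 0.2189]
tcp_rot: [[-0.995, 0.103, 0.001], [0.103, 0.995, -0.0], [-0.001, -0.0, -1.0]]
contact_force: [0.5, 0.9, -0.2]
width: 0.0
gripper_force: 0.0
```

Run:
```python
from h import *
t=-.103;R=np.array([[np.cos(t),np.sin(t)],[-np.sin(t),np.cos(t)]])
F=lambda x,y,z:np.array([*(R.T@[x,y]/1000+[.539,-.055]),z/1000])
e={}
for n in('scene','side'):
    im=grab(n,n+'9.png')[1].astype(int); m=((im[:,:,2]>im[:,:,1]+60)&(im[:,:,2]>90)).astype(np.uint8)
    k,l,st,c=cv2.connectedComponentsWithStats(m); h=proj(n,F(58,0,38))
    for i in range(1,k):
        if st[i,4]>15 and np.linalg.norm(c[i]-h)<45:
            ys,xs=np.where(l==i); d=np.hypot(xs-h[0],ys-h[1]); j=d.argmax(); e[n]=(xs[j],ys[j]); print(n,h.round(),c[i].round(),(xs[j],ys[j]),st[i,4])
o1,d1=ray('scene',*e['scene']);o2,d2=ray('side',*e['side'])
k=np.linalg.lstsq(np.c_[d1,-d2],o2-o1,rcond=None)[0];m=(o1+k[0]*d1+o2+k[1]*d2)/2
p=R@(m[:2]*1000-[539,-55]);print('grip end',p,m[2]*1000,'rot',np.arctan2(m[2]*1000-38,p[0]-58))
im=cv2.imread('pics/scene9.png').astype(float).mean(2)
for x in(-12,-18,-24):
  print(x,[int(im[int(round(v)),int(round(u))]) for u,v in (proj('scene',F(x,y,22)) for y in range(-134,-104,2))])
for y in(-90,-60,90):
  print('fence',y,[int(im[int(round(v)),int(round(u))]) for u,v in (proj('scene',F(x,y,22)) for x in range(-46,26,3))])
```

```text
scene [316. 215.] [327. 198.] (np.int64(335), np.int64(184)) 81Traceback (most recent call last):
  File "<stdin>", line 11, in <module>
KeyError: 'side'
```

Run:
```python
from h import *
t=-.103;R=np.array([[np.cos(t),np.sin(t)],[-np.sin(t),np.cos(t)]])
F=lambda x,y,z:np.array([*(R.T@[x,y]/1000+[.539,-.055]),z/1000])
for th in(.1,.15,.25,.4,.6,1.31):
    a=1.31-th-.055; print(th,proj('scene',F(58+93*np.cos(a),0,38+93*np.sin(a))).round(1))
im=cv2.imread('pics/scene9.png').astype(float).mean(2)
for x in(-12,-18,-24):
  print(x,[int(im[int(round(v)),int(round(u))]) for u,v in (proj('scene',F(x,y,22)) for y in range(-134,-104,2))])
for y in(-90,-60,90):
  print('fence',y,[int(im[int(round(v)),int(round(u))]) for u,v in (proj('scene',F(x,y,22)) for x in range(-46,26,3))])
```

```text
0.1 [334.4 184.7]
0.15 [335.8 184.6]
0.25 [338.4 184.7]
0.4 [341.8 185.3]
0.6 [345.3 187.1]
1.31 [347.3 201.1]
-12 [198, 194, 190, 182, 194, 194, 197, 196, 194, 198, 200, 201, 201, 201, 201]
-18 [197, 182, 186, 166, 188, 196, 196, 199, 198, 201, 202, 203, 202, 201, 201]
-24 [187, 183, 152, 145, 180, 180, 195, 198, 199, 199, 202, 201, 201, 202, 202]
fence -90 [112, 110, 99, 138, 188, 197, 202, 201, 200, 202, 200, 200, 201, 201, 199, 191, 151, 162, 149, 137, 141, 153, 148, 151]
fence -60 [113, 107, 96, 140, 174, 194, 198, 199, 198, 198, 197, 198, 197, 198, 198, 177, 160, 192, 200, 201, 201, 201, 193, 177]
fence 90 [113, 109, 105, 144, 175, 196, 199, 198, 197, 199, 198, 198, 196, 197, 195, 177, 159, 158, 185, 183, 185, 187, 172, 157]
```

The grip end matches a clamp angle of about 0.12–0.15, so the clamp is shut, and the bar's edges haven't moved. I'll confirm seating with one gentle touch from the front, left of the clamp.

>>> jog_arm(linear=[[0,25,0],[10,25,0],[14,21,-20],[0,0,-40],[0,0,-45],[0,0,-45],[0,0,-35],[0,0,-20],[0,0,-10],[0,0,0]], spin=[0,0,0,0,0,0,0,0,0,0], claw=[1,1,1,1,1,1,1,1,1,1])

```text
time_s: 24.75
position: [0.4754, 0.0121, 0.002]
tcp_rot: [[-0.995, 0.102, -0.003], [0.102, 0.995, -0.0], [0.003, -0.0, -1.0]]
contact_force: [-0.3, -0.4, 0.9]
width: 0.0853
gripper_force: 0.0
```

>>> jog_arm(linear=[[5,-0.5,0],[5,-0.5,0],[5,-0.5,0],[4,-0.4,0],[2,-0.2,0],[0,0,0],[0,0,0]], spin=[0,0,0,0,0,0,0], claw=[1,1,1,1,1,1,1])

```text
time_s: 25.45
position: [0.4967, 0.0099, 0.0034]
tcp_rot: [[-0.995, 0.103, -0.0], [0.103, 0.995, -0.0], [0.0, -0.0, -1.0]]
contact_force: [0.4, 0.1, 0.1]
width: 0.0855
gripper_force: 0.0
```

>>> jog_arm(linear=[[1,-0.1,0],[1,-0.1,0],[0,0,0]], spin=[0,0,0], claw=[1,1,1])

```text
time_s: 25.75
position: [0.4989, 0.0097, 0.0034]
tcp_rot: [[-0.995, 0.103, 0.0], [0.103, 0.995, -0.0], [-0.0, -0.0, -1.0]]
contact_force: [-0.5, 0.0, -0.6]
width: 0.085
gripper_force: 0.0
```

>>> jog_arm(linear=[[0.5,0,0],[0.5,-0.1,0],[0,0,0]], spin=[0,0,0], claw=[1,1,1])

```text
time_s: 26.05
position: [0.4998, 0.0096, 0.0034]
tcp_rot: [[-0.995, 0.103, 0.0], [0.103, 0.995, 0.0], [-0.0, 0.0, -1.0]]
contact_force: [-0.1, -0.8, -0.1]
width: 0.0853
gripper_force: 0.0
```

>>> jog_arm(linear=[[0.5,0,0],[0.5,-0.1,0],[0,0,0]], spin=[0,0,0], claw=[1,1,1])

```text
time_s: 26.35
position: [0.5002, 0.0096, 0.0032]
tcp_rot: [[-0.995, 0.103, -0.001], [0.103, 0.995, 0.0], [0.001, 0.0, -1.0]]
contact_force: [-4.8, 1.0, 2.3]
width: 0.0855
gripper_force: 2.3
```

Contact is exactly where the seated bar should be. Press to about 10 N, release slowly, retreat and hand in.

>>> jog_arm(linear=[[0.5,0,0],[0.5,-0.1,0],[0,0,0],[0,0,0]], spin=[0,0,0,0], claw=[1,1,1,1])

```text
time_s: 26.75
position: [0.5003, 0.0096, 0.0031]
tcp_rot: [[-0.995, 0.103, -0.003], [0.103, 0.995, 0.0], [0.003, -0.0, -1.0]]
contact_force: [-9.7, 1.4, 6.4]
width: 0.0853
gripper_force: 4.9
```

>>> jog_arm(linear=[[-1,0.1,0],[-2,0.2,0],[-10,1,0],[-10,1,5],[0,0,40],[0,0,45],[0,0,30],[0,0,0],[0,0,0]], spin=[0,0,0,0,0,0,0,0,0], claw=[1,1,1,1,1,1,1,1,1])

```text
time_s: 27.65
position: [0.4787, 0.0118, 0.1242]
tcp_rot: [[-0.995, 0.103, 0.002], [0.103, 0.995, 0.0], [-0.002, 0.0, -1.0]]
contact_force: [-0.1, -0.2, -0.5]
width: 0.0855
gripper_force: 0.0
```

```bash
python3 -c "
from cell import manip
print(manip.sign_off())"
```

```text
the job is handed in; nothing more can be done
None
```

I handed the job in at about 28 s with no verdict returned: the bar was pressed flat on the fence, slid to the stop, pressed again (about 14–15 N each time) and clamped, and my last checks by touch and camera showed it seated on the fence, with the clamp shut and no gap seen at the stop.

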